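# Hang the marker caddy under the hanger link

### The arm

A 6-joint arm with a two-finger parallel gripper is mounted at the origin on the work surface. World frame = base frame: x ahead of the robot, y to its left, z up, the work surface at z = 0. Lengths are in m, angles in rad, forces in N, time in s.
With the tool pointing down it reaches from about 0.375 to 0.9 m from the base axis. Payload 3.1 kg.
Tool frame: the origin (TCP) lies midway between the tips of the shut fingers; the grasp point (between the pads) lies 19 mm behind it; z points along the fingers, y is the direction in which the jaws open and shut (so a half turn about z gives the same grasp; the last joint's range is limited). The gripper opens to 85 mm and grips with 20 to 120 N. Pads are 22 mm wide; open, the fingers measure 114 mm over their backs; the gripper's body (76 mm by 85 mm) begins 54 mm behind the grasp point. The pads swing forward as they close: fully open they stand 13 mm farther back than shut.
Start: joints at [1.151, 0.527, 1.433, -0, 1.181, -0.178], TCP at [0.15, 0.607, 0.231] pointing down, gripper open.
Joint ranges: [-3.08, 3.08], [-0.75, 2.2], [0.22, 2.44], [-1.43, 4.57], [0, 2.65], [-2.85, 2.85]. Speed limits (rad/s): [2.79, 2.79, 3.14, 3.14, 3.14, 3.14].

### API

Orientations are given as a unit quaternion [x, y, z, w].
In Python, from station import manip gives the robot as it stands.
- The arm moves only by the tool servo_tool, never from a script. Its argument "motion" is a list of rows, each a list of 7 numbers: the shift along the tool's x, y, z in mm, then the turn, a rotation vector about the tool's x, y, z in rad, then the opening, from -1 (shut) to 1 (fully open), so that 0 is half open. In form: [[x, y, z, rx, ry, rz, hand], ...]. A call has 1 to 12 rows; each row shifts and turns the pose as measured when the row begins, along the tool's axes as they then stand; what a row does not reach is not made up. A row lasts 1/12 s, in which the tool goes at most 41.7 mm and 7.16 degrees, less where a joint would pass 70% of its speed; a pose out of reach is approached as far as the arm can. A call with a gripper value outside its range is refused whole. The fingers move at their own pace and stop on an object; "grip_force" is the grip in N (left out, the last holds). Time passes only in rows, so rows that do not move let the fingers close. It gives the time, the measured TCP pose, the force and the opening at its end, in the units of the state.
- manip.sense(): the state, without advancing time (a new reading comes with each control period).
- manip.snapshot(name): name is "side" or "top" or "wrist"; returns a dict with "frame" (420x560x3 uint8, red, green, blue), "mtx" (3x3 intrinsics, pixels), "world_from_camera" (4x4, takes a point from camera to world coordinates). Camera axes: x right, y up, looking along -z (the intrinsics and any distortion apply to the point x, -y, -z); pixel columns grow to the right and rows downward; lengths in m; the calibration is good to about 2 mm. A picture is of the moment at which its call begins. There is no depth.
- manip.sign_off(): hands the job in, once; it reports no verdict.
The state is a dict: "t": time; "q": joint angles; "qd": joint speeds; "tau": joint torques, N m; "tcp_pos": TCP position; "tool_rot": TCP orientation; "force": force on the tool from outside, world axes, zero at the start; "ft_torque": the same for the moment, N m; "finger_gap": opening from 0.0 (shut) to 1.0 (fully open).
Only numpy, scipy, OpenCV 4.12 (cv2) and the standard library are available. Lean on these libraries where they do the work, as an engineer would, in place of code of your own. Each camera call takes 0.05 s, during which the arm holds its last target.

### The job

On the sculptor's bench a brass wire link hangs from the small steel stand. Hang the blue caddy (the one with the white depth-marker pegs) by its double hook from the lower bar of that link, so that it hangs level, with the link still on the stand. Leave the orange caddy where it stands.

Things in the scene. Friction and masses are not known exactly. Their poses are not given: they have to be found in the camera images.
- blue_tab (a point): Centre of the grip tab of the blue caddy (upright open tray 100 x 80 x 35 mm, x, y, z; 120 g; white pegs in it). Tab: bar 52 x 12 x 32 mm on the tray's -x side, its free end 16 mm in -x of here; centre 36 mm above the tray's underside, 85 mm in -x of its middle. Caddy's axes: z up, x from tab to tray. Pinch along y from above, firmly: the weight hangs 85 mm off.
- blue_hook (a point): Inside top of the blue caddy's steel double hook, where the bar rests: over the tray's middle, 96 mm above and 85 mm in +x of the tab's centre; caddy's axes. Two 6 mm wires 24 mm apart in y rise at x = -18 mm, arch over (outer top 6 mm above here) to tips at x = +20 mm, lowest 25 mm below here; mouth 30 mm wide, open downward. The caddy balances level here.
- loop_bar (a point): Middle of the lower bar of the loose brass link (90 g, 6 mm wire), 220 mm up, hung on the crossbar (90 mm higher) of a fixed stand; it can swing. y along the bar, z up, x away from the robot to the post, 115 mm behind. Loop in the y-z plane, opening 76 mm wide (y), 60 mm high above the bar. Hook tips go through it from the -x side, then down behind the bar. Foot below 12 mm thick.
- orange_tab (a point): Centre of the grip tab of the orange caddy: same shape and axes as the blue one, with clay balls in it; not to be moved.
There are look-alikes about, which are no part of the job. What is shaped like the part that bears loop_bar but black is not meant. Of the things that look like the part that bears blue_tab, take the one that is farthest to the robot's left at the start.

How it is judged:
By the outcome, as a careful person would: the job done as asked, in the order asked, and still so for the second after the job is handed in, with the robot touching nothing.
It also fails if it takes over 46 s, if anything falls off the work surface, if the arm or the gripper's body presses on something with over 40 N, if the wrist force passes 120 N, or if a joint passes its speed limit or range.

## Working session

There is one attempt and no reset: what is moved stays moved. The work goes in short steps, Python scripts to look and compute and a tool call to move; the robot and the scene stay as the last step left them, time stands still between calls to the robot, and variables do not carry over. Pictures are saved under pics/ and viewed, and the job is handed in when it is done.

Besides the shell and the picture viewer there is one more tool, called after "Request:" by a JSON object that holds its "name" and its "arguments", one argument or row to a line. servo_tool: Moves the arm, as the interface text tells. Its arguments: {"type":"object","properties":{"motion":{"type":"array"},"grip_force":{"type":"number"}},"required":["motion"]}

```bash
mkdir -p pics; ls; cat > h.py <<'E'
import numpy as np,cv2,pickle
from station import manip
def snap(n,tag):
    s=manip.snapshot(n); pickle.dump(s,open(f'pics/{tag}.pkl','wb'))
    cv2.imwrite(f'pics/{tag}.png',s['frame'][:,:,::-1]); return s
def load(tag): return pickle.load(open(f'pics/{tag}.pkl','rb'))
def crop(tag,u0,v0,u1,v1,k,out):
    f=load(tag)['frame'][v0:v1,u0:u1,::-1]
    cv2.imwrite(f'pics/{out}.png',cv2.resize(f,None,fx=k,fy=k,interpolation=cv2.INTER_CUBIC))
def ray(s,u,v):
    d=np.linalg.inv(s['mtx'])@[u,v,1]; d=d*[1,-1,-1]; T=s['world_from_camera']
    return T[:3,3],T[:3,:3]@d
def onz(s,u,v,z):
    o,d=ray(s,u,v); return o+d*(z-o[2])/d[2]
def tri(obs):
    A=np.zeros((3,3));b=np.zeros(3)
    R=[ray(*o) for o in obs]
    for o,d in R:
        d=d/np.linalg.norm(d);P=np.eye(3)-np.outer(d,d);A+=P;b+=P@o
    p=np.linalg.solve(A,b)
    return p,[np.linalg.norm(np.cross(p-o,d/np.linalg.norm(d))) for o,d in R]
def proj(s,p):
    T=s['world_from_camera'];c=T[:3,:3].T@(np.array(p)-T[:3,3]);c=c*[1,-1,-1];q=s['mtx']@c;return q[:2]/q[2]
E
python3 - <<'E'
from h import *
for n in ['side','top','wrist']:
    s=snap(n,n+'0'); print(n,s['mtx'].round(1).tolist(),s['world_from_camera'].round(3).tolist(),[k for k in s])
print(manip.sense())
E
```

```text
pics
side [[414.5, 0.0, 268.4], [0.0, 414.5, 210.1], [0.0, 0.0, 1.0]] [[0.82, 0.343, -0.459, -0.048], [-0.573, 0.494, -0.654, -0.689], [0.003, 0.799, 0.601, 0.778], [0.0, 0.0, 0.0, 1.0]] ['frame', 'mtx', 'world_from_camera']
top [[420.9, 0.0, 279.7], [0.0, 420.9, 204.2], [0.0, 0.0, 1.0]] [[-0.029, 0.992, -0.124, 0.306], [-1.0, -0.028, 0.01, -0.007], [0.007, 0.125, 0.992, 1.395], [0.0, 0.0, 0.0, 1.0]] ['frame', 'mtx', 'world_from_camera']
wrist [[368.3, 0.0, 274.4], [0.0, 368.3, 207.7], [0.0, 0.0, 1.0]] [[0.239, -0.929, -0.282, 0.079], [0.971, 0.228, 0.071, 0.623], [-0.002, -0.291, 0.957, 0.373], [0.0, 0.0, 0.0, 1.0]] ['frame', 'mtx', 'world_from_camera']
{'t': 0.15, 'q': array([ 1.15051195e+00,  5.28263638e-01,  1.43359580e+00, -1.97591237e-05,
        1.18141320e+00, -1.78504451e-01]), 'qd': array([ 0.00082449, -0.00127549, -0.00459731,  0.00032054, -0.00015443,
       -0.00076315]), 'tau': array([ 8.23130886e-04, -4.42742264e+01, -1.78277153e+01, -2.21204100e-04,
        5.60172892e-03, -7.49967086e-06]), 'tcp_pos': array([0.14939758, 0.60631947, 0.23055553]), 'tool_rot': array([ 1.20591948e-01,  9.92701806e-01, -8.05319082e-04, -2.39017896e-04]), 'force': array([0.33335478, 0.15514067, 1.13006655]), 'ft_torque': array([ 0.0216088 ,  0.01836438, -0.00411867]), 'finger_gap': 1.0003135017708111}
```

View pics/side0.png

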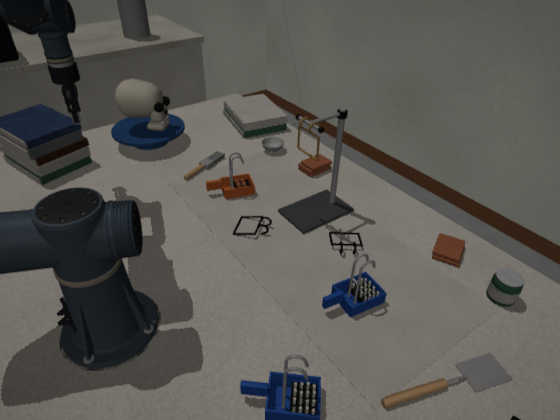

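View pics/top0.png

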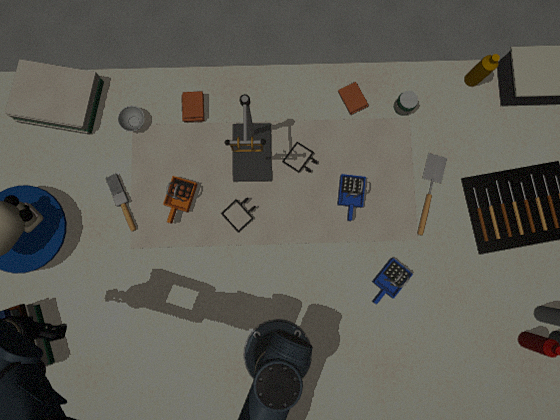

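View pics/wrist0.png

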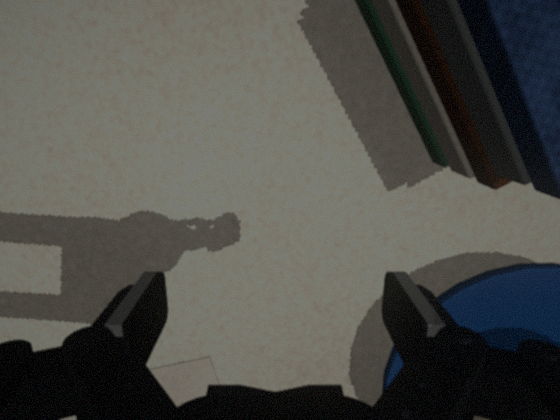

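Two blue caddies show up: top view (352,193) and (392,278), which are (360,293) and (295,395) in the side view. Robot's left is towards small columns in the top view, so the one at (352,193) is meant. The brass link hangs at top (244,145) and side (308,138). The black links at top (300,157) and (238,214) are decoys. Next I'll check with crops.

```bash
python3 - <<'E'
from h import *
crop('top0',310,160,430,310,5,'c1'); crop('top0',210,80,330,180,6,'c2'); crop('side0',270,90,400,230,5,'c3'); crop('side0',310,240,400,320,8,'c4')
E
```

```text
(no output)
```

View pics/c1.png

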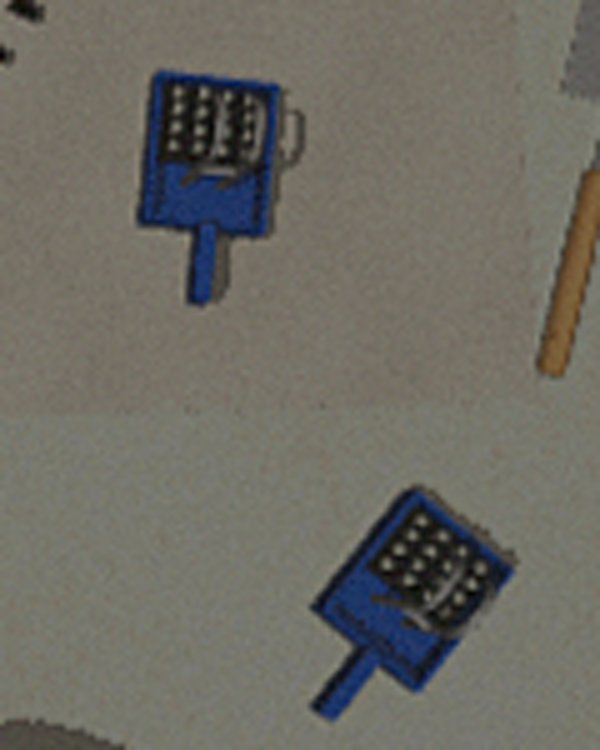

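View pics/c2.png

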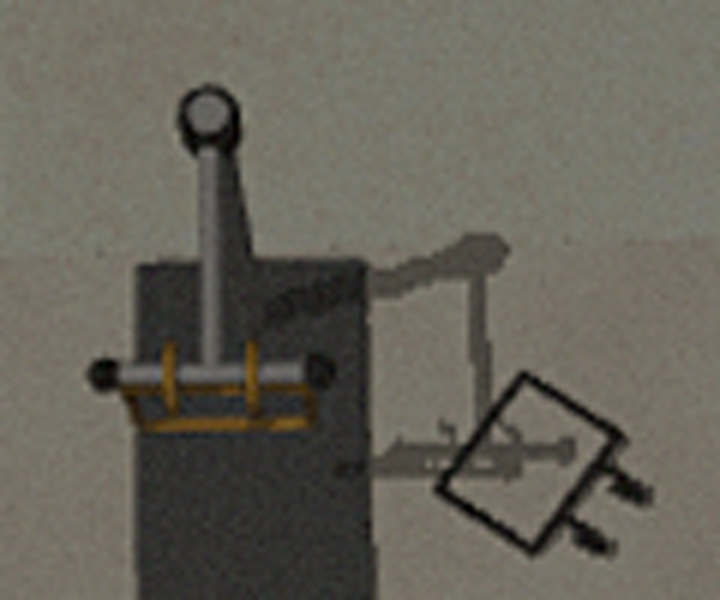

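View pics/c3.png

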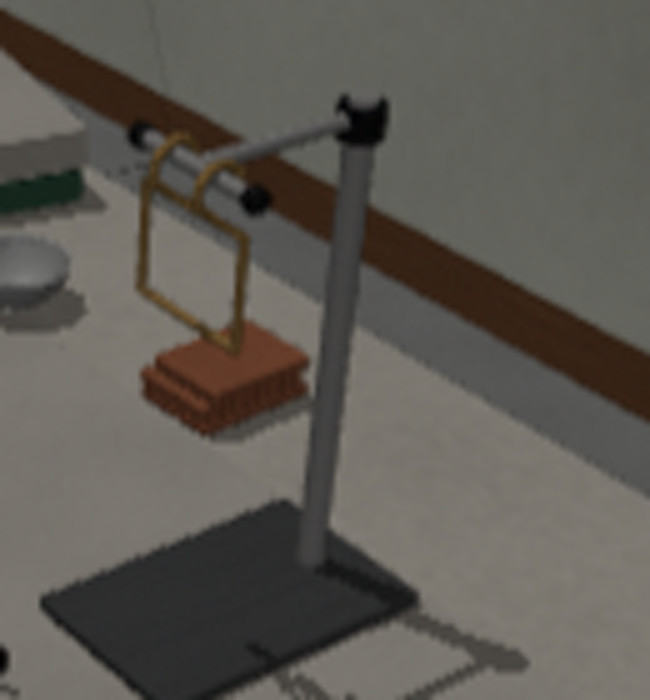

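View pics/c4.png

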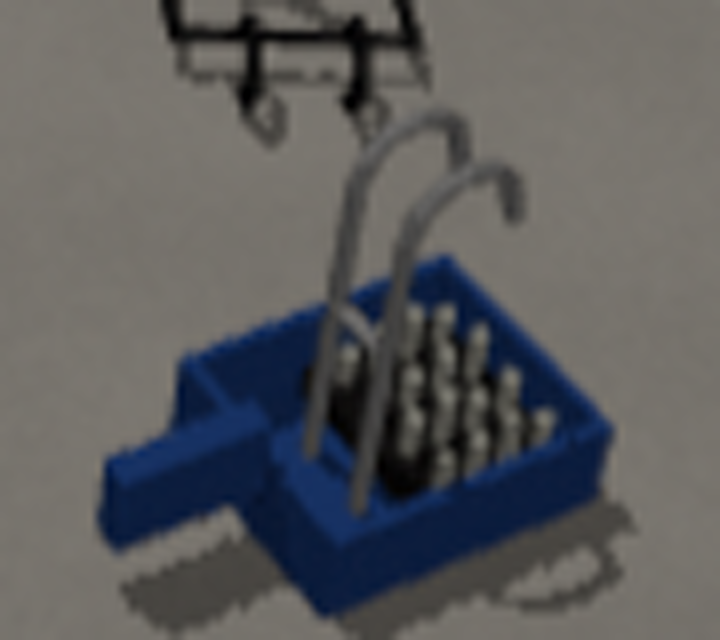

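```bash
python3 - <<'E'
from h import *
T=load('top0');S=load('side0')
t1=lambda c:(T,310+(c[0]+.5)/5-.5,160+(c[1]+.5)/5-.5)
t2=lambda c:(T,210+(c[0]+.5)/6-.5,80+(c[1]+.5)/6-.5)
s3=lambda c:(S,270+(c[0]+.5)/5-.5,90+(c[1]+.5)/5-.5)
s4=lambda c:(S,310+(c[0]+.5)/8-.5,240+(c[1]+.5)/8-.5)
C=[onz(*t1(c),.035) for c in [(157,72),(279,88),(267,235),(140,223)]]
print('top corners',np.round(C,4).tolist(),np.mean(C,0)); 
for a,b in [(0,1),(1,2),(2,3),(3,0)]: print(np.linalg.norm(C[a]-C[b]))
print('yaw',[np.degrees(np.arctan2(*(p-q)[[1,0]])) for p,q in [(C[0],C[3]),(C[1],C[2])]])
e=onz(*t1((199,300)),.052);print('tab end top',e)
D=[onz(*s4(c),.035) for c in [(190,362),(443,262),(610,432),(335,540)]]
print('side corners',np.round(D,4).tolist(),np.mean(D,0))
print('tab end side',onz(*s4((112,463)),.052),onz(*s4((125,455)),.052))
for a,b in [((140,290),(138,426)),((236,347),(313,423)),((152,185),(127,390)),((245,237),(318,390))]:
    print('bar',tri([s3(a),t2(b)]), )
# crossbar ends, post
for a,b in [((142,132),(105,376)),((258,198),(320,371)),((362,120),(210,112))]: print('cross',tri([s3(a),t2(b)]))
# foot
print('foot',[onz(*t2(c),.012).round(4).tolist() for c in [(136,263),(366,260),]],onz(*s3((45,602)),.012),onz(*s3((285,500)),.012),onz(*s3((415,600)),.012))
# hook tops
E
```

```text
top corners [[0.5706, -0.2255, 0.035], [0.5576, -0.3053, 0.035], [0.4606, -0.2921, 0.035], [0.4709, -0.2097, 0.035]] [ 0.51493359 -0.2581364   0.035     ]
0.0807926790522302
0.09788601266715442
0.08307064440754493
0.1009507615288772
yaw [np.float64(-9.018373301153225), np.float64(-7.712906136019043)]
tab end top [ 0.41804227 -0.24267048  0.052     ]
side corners [[0.4764, -0.2155, 0.035], [0.5692, -0.2292, 0.035], [0.5593, -0.3067, 0.035], [0.4644, -0.2898, 0.035]] [ 0.51733252 -0.26031369  0.035     ]
tab end side [ 0.42013691 -0.24250846  0.052     ] [ 0.42514009 -0.24237601  0.052     ]
bar (array([0.61201817, 0.11058493, 0.21917918]), [np.float64(0.0007944724576519898), np.float64(0.0007944724576522914)])
bar (array([0.61057536, 0.02690295, 0.22264099]), [np.float64(0.0011334940673139154), np.float64(0.001133494067313939)])
bar (array([0.61307929, 0.1081408 , 0.28362925]), [np.float64(0.002024677223286021), np.float64(0.0020246772232861902)])
bar (array([0.60756199, 0.02273981, 0.29013892]), [np.float64(0.00039631999296075345), np.float64(0.0003963199929607667)])
cross (array([0.61107971, 0.11516411, 0.31233195]), [np.float64(0.0012138361804017428), np.float64(0.001213836180401906)])
cross (array([0.6109886 , 0.02054824, 0.31166775]), [np.float64(0.0012840434798115682), np.float64(0.0012840434798116792)])
cross (array([0.73095967, 0.06850627, 0.3065086 ]), [np.float64(0.0011322991778065737), np.float64(0.0011322991778063775)])
foot [[0.7596, 0.1315, 0.012], [0.7578, 0.0015, 0.012]] [0.56286172 0.12593954 0.012     ] [0.75845108 0.12622112 0.012     ] [ 0.75142576 -0.00224214  0.012     ]
```

Confirmed: left blue caddy, centre about (0.516,-0.259), yaw about -8.5°, tab about (0.433,-0.246). Both views agree to ~2 mm and the sides measure 81-83 × 98-101 mm. The bar is at (0.611,0.0685,0.221), which agrees with the 220 mm given, and its yaw is about 0. Moving now.

```bash
cat >> h.py <<'E'
from scipy.spatial.transform import Rotation as Ro
def goal(p,yaw_deg):
    "tool y at yaw_deg+90 (caddy yaw), tool z down -> delta in tool frame"
    s=manip.sense();R=Ro.from_quat(s['tool_rot']).as_matrix()
    a=np.radians(yaw_deg);x=np.array([-np.cos(a),-np.sin(a),0]);y=np.array([-np.sin(a),np.cos(a),0])
    G=np.c_[x,y,np.cross(x,y)]
    d=R.T@(np.array(p)-s['tcp_pos']);r=Ro.from_matrix(R.T@G).as_rotvec()
    print('t',round(s['t'],2),'tcp',s['tcp_pos'].round(4),'yaw',np.degrees(np.arctan2(*(-R[:2,0])[::-1])).round(2),'gap',round(s['finger_gap'],3),'F',s['force'].round(1),'M',s['ft_torque'].round(2))
    print('d mm',(d*1000).round(1),'rot',r.round(4),'n',np.linalg.norm(d)*1000/41)
E
cat /dev/null
```

Request:
{"name": "servo_tool", "arguments": {
  "motion": [
    [-15, -16, 0, 0, 0, 0, 1],
    [-28, -30, -2, 0, 0, -0.01, 1],
    [-28, -30, -2, 0, 0, -0.01, 1],
    [-28, -30, -2, 0, 0, -0.01, 1],
    [-28, -30, -2, 0, 0, -0.01, 1],
    [-28, -30, -2, 0, 0, -0.01, 1],
    [-28, -30, -2, 0, 0, -0.01, 1],
    [-28, -30, -2, 0, 0, -0.01, 1],
    [-28, -30, -2, 0, 0, -0.01, 1],
    [-28, -30, -2, 0, 0, -0.01, 1],
    [-28, -30, -2, 0, 0, -0.01, 1],
    [-20, -30, 0, 0, 0, 0, 1]
  ],
  "grip_force": 100
}}

```text
t: 1.15
tcp_pos: [0.3949, 0.2028, 0.2473]
tool_rot: [0.06, 0.998, 0.001, -0.0]
force: [1.1, -0.2, -0.5]
finger_gap: 1.002
```

```bash
python3 -c "
from h import *
goal([.433,-.2457,.2],-8.5)"
```

```text
t 1.15 tcp [0.3949 0.2028 0.2473] yaw -6.9 gap 1.002 F [ 1.1 -0.2 -0.5] M [0.01 0.01 0.04]
d mm [ -91.7 -440.7   46.7] rot [ 0.0011 -0.0009  0.0279] n 11.039175776837823
```

Request:
{"name": "servo_tool", "arguments": {
  "motion": [
    [-8.5, -39, 4, 0, 0, 0.003, 1],
    [-8.5, -39, 4, 0, 0, 0.003, 1],
    [-8.5, -39, 4, 0, 0, 0.003, 1],
    [-8.5, -39, 4, 0, 0, 0.003, 1],
    [-8.5, -39, 4, 0, 0, 0.003, 1],
    [-8.5, -39, 4, 0, 0, 0.003, 1],
    [-8.5, -39, 4, 0, 0, 0.003, 1],
    [-8.5, -39, 4, 0, 0, 0.003, 1],
    [-8.5, -39, 4, 0, 0, 0.003, 1],
    [-8, -39, 4, 0, 0, 0.003, 1],
    [-7, -35, 4, 0, 0, 0, 1],
    [-3, -15, 2, 0, 0, 0, 1]
  ]
}}

```text
t: 2.15
tcp_pos: [0.4322, -0.2692, 0.2004]
tool_rot: [0.079, 0.997, 0.0, 0.006]
force: [-0.2, 0.4, 0.4]
finger_gap: 1.001
```

```bash
python3 -c "
from h import *
goal([.433,-.2457,.09],-8.5); snap('wrist','w1')
goal([.433,-.2457,.09],-8.5)"
```

```text
t 2.15 tcp [ 0.4322 -0.2692  0.2004] yaw -9.06 gap 1.001 F [-0.2  0.4  0.4] M [-0.01  0.02  0.01]
d mm [  4.2  23.2 110.4] rot [ 0.0009  0.0115 -0.0097] n 2.752564588830823
t 2.2 tcp [ 0.4326 -0.271   0.2001] yaw -9.12 gap 0.995 F [ 0.4 -1.7 -0.5] M [-0.1  -0.01 -0.03]
d mm [  4.9  25.1 110.1] rot [-0.0006  0.0122 -0.0108] n 2.756246581745563
```

View pics/w1.png

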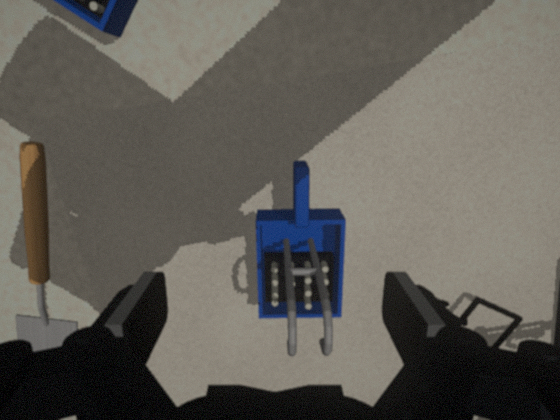

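The wrist view shows the tab from (301,163) to (301,223), aligned with the jaws. The tray corners are about (257,210), (344,210), (341,317) and (259,317).

```bash
python3 -c "
from h import *
crop('w1',230,140,380,340,3,'c5')
W=load('w1')
print(onz(W,301,163,.052),onz(W,301,222,.052))
C=np.array([onz(W,u,v,.035) for u,v in [(257,210),(344,210),(341,317),(259,317)]]);print(C,C.mean(0))
"
```

```text
[ 0.41594574 -0.24615895  0.052     ] [ 0.46536716 -0.25291049  0.052     ]
[[ 0.45447602 -0.28913498  0.035     ]
 [ 0.46648085 -0.21380949  0.035     ]
 [ 0.5742715  -0.22759455  0.035     ]
 [ 0.56176939 -0.30579623  0.035     ]] [ 0.51424944 -0.25908381  0.035     ]
```

View pics/c5.png

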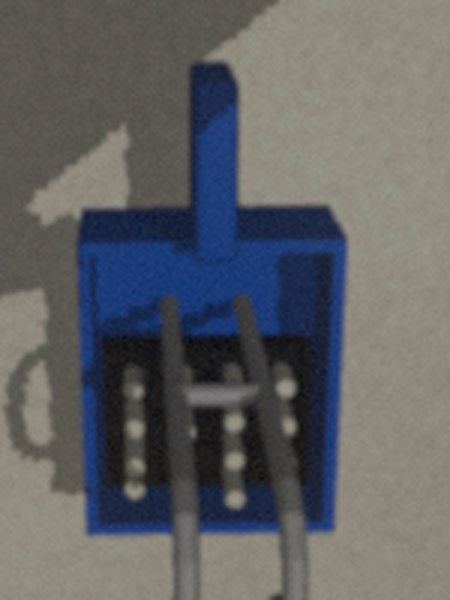

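```bash
python3 -c "
from h import *
W=load('w1'); f=lambda c,z:onz(W,230+c[0]/3-.3,140+c[1]/3-.3,z)
C=np.array([f(c,.035) for c in [(80,241),(345,238),(333,531),(88,533)]]);print(C,C.mean(0))
for p,q in [(3,0),(2,1),(1,0),(2,3)]: d=C[p]-C[q];print(np.linalg.norm(d),np.degrees(np.arctan2(d[1],d[0])))
print(f((208,82),.052),f((230,82),.052),f((214,62),.02),f((192,160),.052),f((238,160),.052),f((192,250),.052),f((238,250),.052))
for t in [(.433,-.2457,.036)]:
  print(proj(W,t),proj(load('top0'),t),proj(load('side0'),t))
"
```

```text
[[ 0.46357472 -0.2912823   0.035     ]
 [ 0.47493931 -0.21404215  0.035     ]
 [ 0.57389166 -0.22784613  0.035     ]
 [ 0.56217858 -0.30583389  0.035     ]] [ 0.51864607 -0.25975112  0.035     ]
0.09967181646083034 -8.3949058434693
0.0999105446219976 -7.941583085115252
0.07807172540847504 81.62994057778194
0.0788624575737697 81.45852057029794
[ 0.41892302 -0.24815053  0.052     ] [ 0.41984381 -0.2423666   0.052     ] [ 0.41994161 -0.24440473  0.02      ] [ 0.4395469  -0.25539566  0.052     ] [ 0.44151594 -0.24303524  0.052     ] [ 0.46531536 -0.25907312  0.052     ] [ 0.46733745 -0.24638975  0.052     ]
[302.92528783 179.00875516] [349.25898527 215.41823604] [328.12613444 300.52226206]
```

Refined: caddy yaw -8.2°, tab centre (0.434,-0.247). Descending to TCP z 0.10 first.

Request:
{"name": "servo_tool", "arguments": {
  "motion": [
    [2, 10, 25, 0, 0.006, -0.008, 1],
    [2, 10, 33, 0, 0.006, -0.008, 1],
    [1, 4, 30, 0, 0, 0, 1],
    [0, 0, 12, 0, 0, 0, 1]
  ]
}}

```text
t: 2.53
tcp_pos: [0.4351, -0.2528, 0.1003]
tool_rot: [0.075, 0.997, -0.004, 0.005]
force: [-0.2, 1.2, 0.6]
finger_gap: 0.999
```

```bash
python3 -c "
from h import *
goal([.434,-.247,.017],-8.2)"
```

```text
t 2.53 tcp [ 0.4351 -0.2528  0.1003] yaw -8.58 gap 0.999 F [-0.2  1.2  0.6] M [0.02 0.07 0.03]
d mm [ 2.8  6.3 83.2] rot [-0.0083  0.0107 -0.0067] n 2.036822769103122
```

Request:
{"name": "servo_tool", "arguments": {
  "motion": [
    [1, 3, 25, -0.004, 0.005, -0.003, 1],
    [1, 2, 28, -0.004, 0.004, -0.003, 1],
    [0, 1, 22, 0, 0, 0, 1],
    [0, 0, 6, 0, 0, 0, 1],
    [0, 0, 0, 0, 0, 0, 1]
  ]
}}

```text
t: 2.95
tcp_pos: [0.4331, -0.2431, 0.0133]
tool_rot: [0.071, 0.997, 0.002, -0.002]
force: [1.2, 0.1, 0.7]
finger_gap: 1.002
```

```bash
python3 -c "
from h import *
goal([.434,-.247,.017],-8.2)"
```

```text
t 2.95 tcp [ 0.4331 -0.2431  0.0133] yaw -8.14 gap 1.002 F [1.2 0.1 0.7] M [-0.02  0.01 -0.01]
d mm [-1.5 -3.7 -3.8] rot [ 0.004  -0.0039  0.0011] n 0.1338410258198516
```

Request:
{"name": "servo_tool", "arguments": {
  "motion": [
    [-1.5, -3.7, -3.5, 0.004, -0.004, 0, 1],
    [0, 0, 0, 0, 0, 0, 1]
  ]
}}

```text
t: 3.12
tcp_pos: [0.4343, -0.2468, 0.0176]
tool_rot: [0.071, 0.998, 0.0, -0.0]
force: [0.3, -0.5, 0.4]
finger_gap: 1.003
```

```bash
python3 -c "
from h import *
goal([.434,-.247,.017],-8.2)"
```

```text
t 3.12 tcp [ 0.4343 -0.2468  0.0176] yaw -8.09 gap 1.003 F [ 0.3 -0.5  0.4] M [ 0.02 -0.01 -0.04]
d mm [ 0.3 -0.2  0.6] rot [ 0.     -0.      0.0019] n 0.016535650445035535
```

Request:
{"name": "servo_tool", "arguments": {
  "motion": [
    [0, 0, 0, 0, 0, 0, -1],
    [0, 0, 0, 0, 0, 0, -1],
    [0, 0, 0, 0, 0, 0, -1],
    [0, 0, 0, 0, 0, 0, -1],
    [0, 0, 0, 0, 0, 0, -1],
    [0, 0, 0, 0, 0, 0, -1],
    [0, 0, 0, 0, 0, 0, -1],
    [0, 0, 0, 0, 0, 0, -1],
    [0, 0, 0, 0, 0, 0, -1],
    [0, 0, 0, 0, 0, 0, -1]
  ],
  "grip_force": 110
}}

```text
t: 3.95
tcp_pos: [0.4372, -0.2495, 0.0237]
tool_rot: [0.071, 0.997, -0.004, 0.005]
force: [-0.3, 0.0, 1.7]
finger_gap: 0.118
```

```bash
python3 -c "
from h import *
goal([.434,-.247,.017],-8.2)"
```

```text
t 3.95 tcp [ 0.4372 -0.2495  0.0237] yaw -8.12 gap 0.118 F [-0.3  0.   1.7] M [ 0.12 -0.06  0.01]
d mm [3.5 2.1 6.6] rot [-0.0065  0.0098  0.0013] n 0.18952035439823595
```

Request:
{"name": "servo_tool", "arguments": {
  "motion": [
    [0, 0, -8, 0, 0, 0, -1],
    [0, 0, -15, 0, 0, 0, -1],
    [0, 0, -20, 0, 0, 0, -1],
    [0, 0, -20, 0, 0, 0, -1],
    [0, 0, -8, 0, 0, 0, -1],
    [0, 0, 0, 0, 0, 0, -1]
  ]
}}

```text
t: 4.45
tcp_pos: [0.4342, -0.2474, 0.0965]
tool_rot: [0.071, 0.998, -0.001, 0.001]
force: [0.6, 0.4, -1.8]
finger_gap: 0.12
```

```bash
python3 -c "
from h import *
goal([.434,-.247,.1],-8.2);snap('side','s2');snap('wrist','w2');crop('s2',300,180,420,320,5,'c6');
goal([.434,-.247,.1],-8.2)"
```

```text
t 4.45 tcp [ 0.4342 -0.2474  0.0965] yaw -8.1 gap 0.12 F [ 0.6  0.4 -1.8] M [ 0.02  0.09 -0.03]
d mm [ 0.3  0.3 -3.5] rot [-0.0022  0.0023  0.0018] n 0.08663605764972751
t 4.55 tcp [ 0.4337 -0.2469  0.0951] yaw -8.11 gap 0.123 F [-0.5  0.2 -1. ] M [ 0.06  0.08 -0.06]
d mm [-0.3 -0.1 -4.9] rot [-0.001   0.0005  0.0016] n 0.12025905444709793
```

View pics/c6.png

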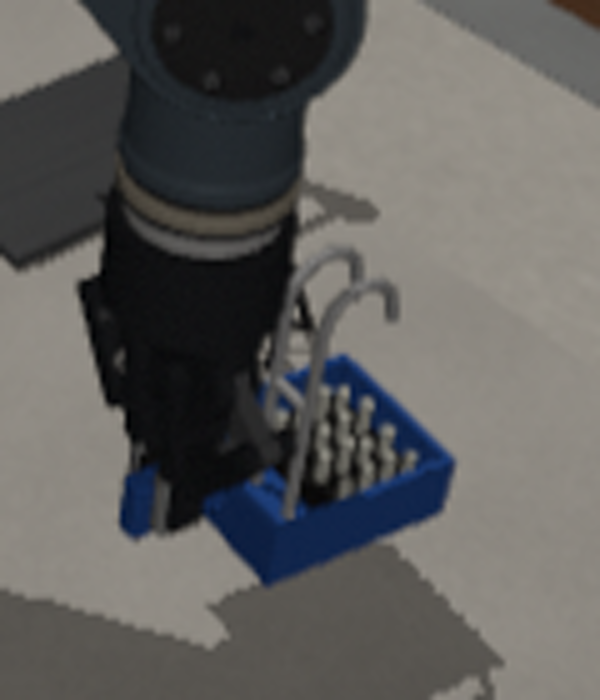

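View pics/w2.png

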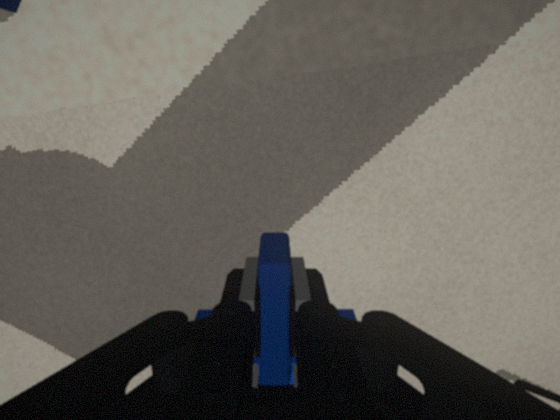

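The caddy is held by the tab, square in the jaws: the wrist view shows the tab at (275,240-385). Next I'll carry it to a spot in front of the link.

Request:
{"name": "servo_tool", "arguments": {
  "motion": [
    [0, 10, -8, 0, 0, -0.01, -1],
    [0, 20, -8, 0, 0, -0.012, -1],
    [0, 28, -7, 0, 0, -0.013, -1],
    [0, 32, -6, 0, 0, -0.013, -1],
    [0, 32, -6, 0, 0, -0.013, -1],
    [0, 32, -5, 0, 0, -0.013, -1],
    [0, 32, -4, 0, 0, -0.013, -1],
    [0, 32, -4, 0, 0, -0.013, -1],
    [0, 30, -3, 0, 0, -0.013, -1],
    [0, 25, -2, 0, 0, -0.013, -1],
    [0, 15, 0, 0, 0, -0.01, -1],
    [0, 5, 0, 0, 0, 0, -1]
  ]
}}

```text
t: 5.55
tcp_pos: [0.4489, 0.0634, 0.1441]
tool_rot: [0.0, 1.0, 0.004, -0.01]
force: [-0.1, 0.5, -1.6]
finger_gap: 0.12
```

```bash
python3 -c "
from h import *
goal([.456,.0685,.15],0)"
```

```text
t 5.55 tcp [0.4489 0.0634 0.1441] yaw -0.05 gap 0.12 F [-0.1  0.5 -1.6] M [-0.03  0.13 -0.03]
d mm [-7.   5.2 -6. ] rot [ 0.0083 -0.0191 -0.0009] n 0.25786668788158534
```

Request:
{"name": "servo_tool", "arguments": {
  "motion": [
    [0, 4, -5, 0.008, -0.018, 0, -1],
    [0, 1, -1, 0, 0, 0, -1],
    [0, 0, 0, 0, 0, 0, -1]
  ]
}}

```text
t: 5.8
tcp_pos: [0.4468, 0.0702, 0.1494]
tool_rot: [-0.001, 1.0, -0.0, -0.002]
force: [0.2, -0.3, -1.4]
finger_gap: 0.119
```

```bash
python3 -c "
from h import *
goal([.456,.0685,.15],0);snap('side','s3');snap('top','t3');snap('wrist','w3');crop('s3',230,60,390,200,5,'c7');crop('t3',200,70,320,190,6,'c8')
goal([.456,.0685,.15],0)"
```

```text
t 5.8 tcp [0.4468 0.0702 0.1494] yaw 0.15 gap 0.119 F [ 0.2 -0.3 -1.4] M [ 0.03  0.08 -0.01]
d mm [-9.2 -1.8 -0.6] rot [-0.0004 -0.0041  0.0025] n 0.22990856305830762
t 5.95 tcp [0.4471 0.0695 0.1493] yaw 0.06 gap 0.126 F [ 0.1 -0.1 -1.2] M [-0.02  0.12  0.02]
d mm [-8.9 -1.  -0.7] rot [-0.0002 -0.004   0.001 ] n 0.21944531748662352
```

View pics/c7.png

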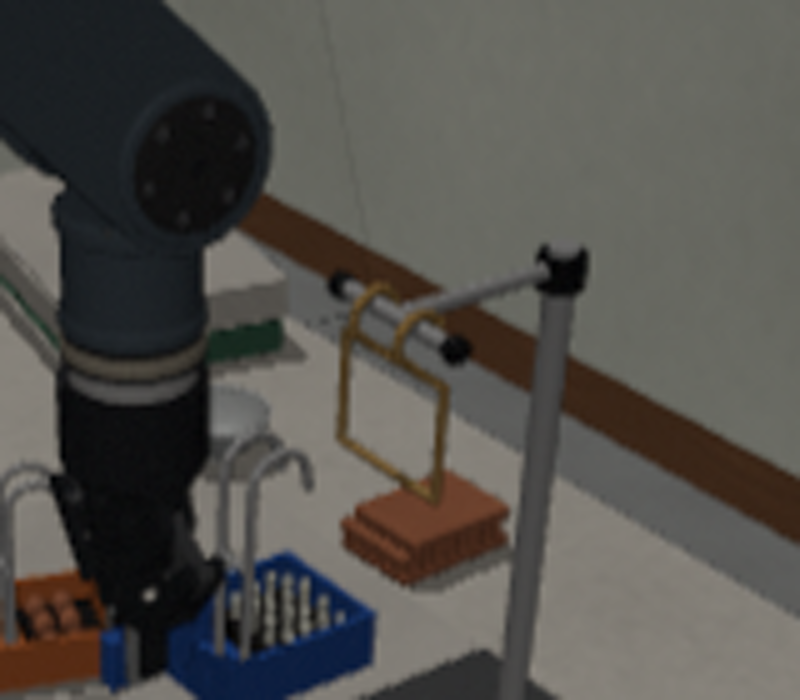

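View pics/c8.png

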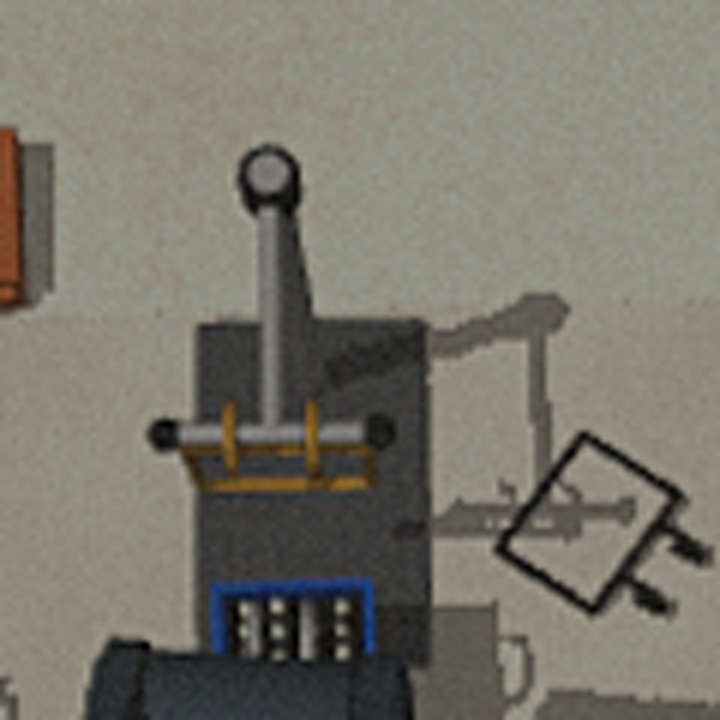

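View pics/w3.png

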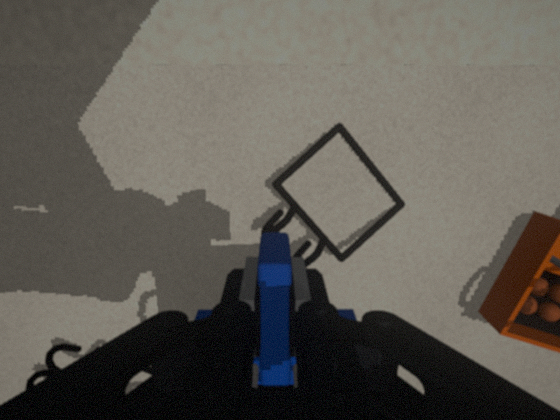

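The link hangs undisturbed. The hook tip (near wire) is at crop (308,488), and the blue rim corners at (290,552), (375,620) and (242,672). I'll fit the caddy pose from these points.

```bash
cat > fit.py <<'E'
from h import *
from scipy.optimize import least_squares
def fit(obs,fixroll=True):
    "obs: (snap,u,v,modelpoint mm rel tab)"
    def res(p):
        R=Ro.from_euler('zyx',[p[3],p[4],p[5]]).as_matrix()
        r=[proj(s,p[:3]+R@np.array(m)/1000)-[u,v] for s,u,v,m in obs]
        return np.r_[np.ravel(r),p[5]*40,p[3]*20]
    tc=manip.sense()['tcp_pos']
    o=least_squares(res,np.r_[tc+[0,0,.019],0,0,0],x_scale=[.01]*3+[.05]*3,loss='soft_l1')
    R=Ro.from_euler('zyx',o.x[3:]).as_matrix()
    print('tab',o.x[:3].round(4),'yaw,pitch(+nose down),roll deg',np.degrees(o.x[3:]).round(2))
    print('hook',(o.x[:3]+R@[.085,0,.096]).round(4),'tip',(o.x[:3]+R@[.105,0,.071]).round(4)); print('res',np.round(o.fun[:-2].reshape(-1,2),1).tolist())
E
python3 - <<'E'
from fit import *
S=load('s3');T=load('t3')
s=lambda c,m:(S,230+(c[0]+.5)/5-.5,60+(c[1]+.5)/5-.5,m)
t=lambda c,m:(T,200+(c[0]+.5)/6-.5,70+(c[1]+.5)/6-.5,m)
fit([s((290,552),(135,40,-1)),s((375,618),(135,-40,-1)),s((242,672),(35,-40,-1)),s((308,488),(105,-12,71)),
 t((213,582),(135,40,-1)),t((374,582),(135,-40,-1)),
 s((300,456),(98,-12,99)) , s((118,628),(-16,0,16))])
print(load('s3')['world_from_camera'][:3,3])
E
```

```text
tab [0.4439 0.0679 0.1636] yaw,pitch(+nose down),roll deg [ 0.93  2.31 -0.1 ]
hook [0.5327 0.0695 0.2561] tip [0.5516 0.0698 0.2303]
res [[-0.5, 0.3], [0.5, -0.4], [-2.2, -0.3], [0.7, 0.8], [0.1, 0.0], [-0.0, -1.1], [0.9, -1.6], [-2.1, 1.7]]
[-0.04776796 -0.68905163  0.77778502]
```

Hook at (0.533,0.0695,0.256) with about 2° nose-down sag. I'll tilt back by 0.035 rad, raise a bit and move part of the way forward.

Request:
{"name": "servo_tool", "arguments": {
  "motion": [
    [0, 0, -3, 0, -0.018, 0, -1],
    [-8, 0, -2, 0, -0.017, 0, -1],
    [-12, 0, 0, 0, 0, 0, -1],
    [-10, 0, 0, 0, 0, 0, -1],
    [-5, 0, 0, 0, 0, 0, -1],
    [0, 0, 0, 0, 0, 0, -1]
  ]
}}

```text
t: 6.45
tcp_pos: [0.4856, 0.0658, 0.1562]
tool_rot: [0.003, 1.0, -0.0, 0.018]
force: [-0.2, -0.8, -2.5]
finger_gap: 0.12
```

```bash
python3 -c "
from h import *
goal([.456,.0685,.15],0);snap('side','s4');snap('top','t4');crop('s4',250,60,390,200,5,'c9');crop('t4',200,70,320,190,6,'c10')
goal([.456,.0685,.15],0)"
```

```text
t 6.45 tcp [0.4856 0.0658 0.1562] yaw -0.33 gap 0.12 F [-0.2 -0.8 -2.5] M [-0.02  0.13 -0.03]
d mm [29.8  2.5  5.1] rot [-0.0007  0.037  -0.0058] n 0.740164977566394
t 6.55 tcp [0.4839 0.0661 0.1559] yaw -0.31 gap 0.127 F [ 0.1  0.4 -0.2] M [-0.01  0.13 -0.  ]
d mm [28.1  2.2  4.9] rot [-0.0005  0.0346 -0.0054] n 0.6982577481222373
```

View pics/c9.png

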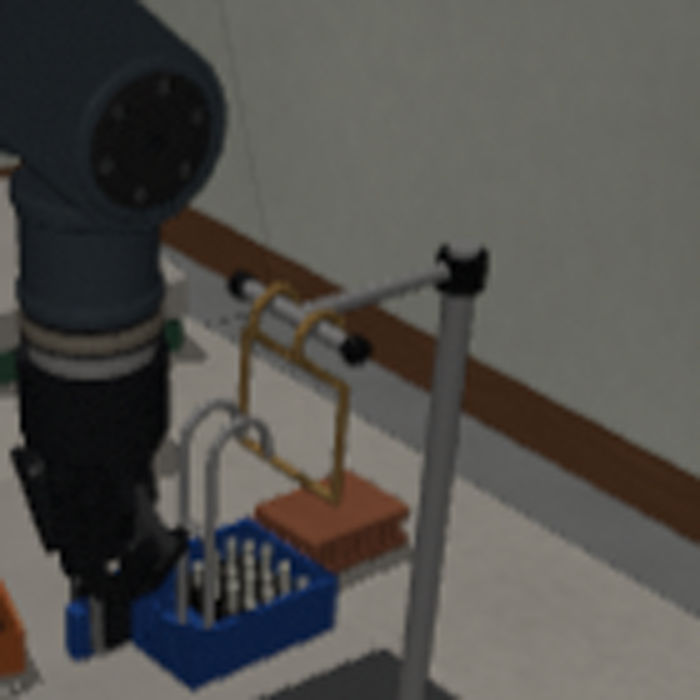

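View pics/c10.png

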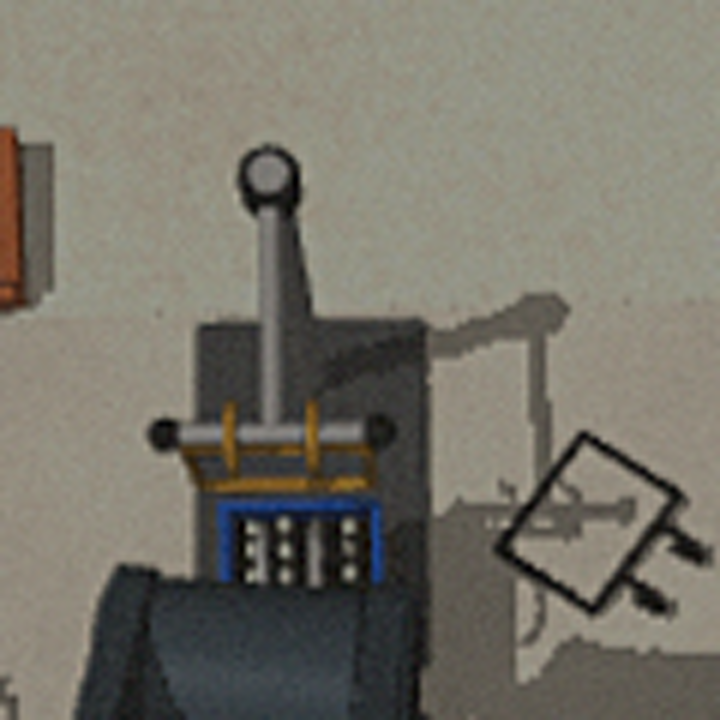

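```bash
python3 - <<'E'
from fit import *
S=load('s4');T=load('t4')
s=lambda c,m:(S,250+(c[0]+.5)/5-.5,60+(c[1]+.5)/5-.5,m)
t=lambda c,m:(T,200+(c[0]+.5)/6-.5,70+(c[1]+.5)/6-.5,m)
fit([s((250,519),(135,40,-1)),s((336,583),(135,-40,-1)),s((267,458),(105,-12,71)),
 t((218,502),(135,40,-1)),t((382,502),(135,-40,-1)),
 s((260,422),(98,-12,99)) , s((67,604),(-16,6,16)),s((182,622),(67,12,-20)),s((209,626),(67,-12,-20))])
E
```

```text
tab [0.4818 0.0649 0.1676] yaw,pitch(+nose down),roll deg [ 0.02 -0.59 -0.15]
hook [0.5658 0.0652 0.2645] tip [0.5861 0.0651 0.2397]
res [[-0.6, 0.4], [0.3, -0.2], [0.3, 0.8], [0.5, -0.2], [-0.0, -0.9], [0.1, -0.7], [-0.8, 0.5], [-0.2, -2.7], [-0.3, 0.4]]
```

Level, with the hook at (0.566,0.065,0.2645). I'll push 45 mm through the opening, slowly.

Request:
{"name": "servo_tool", "arguments": {
  "motion": [
    [-6, 1, 0.5, 0, 0, -0.003, -1],
    [-9, 1, 0.5, 0, 0, -0.002, -1],
    [-9, 1, 0.5, 0, 0, 0, -1],
    [-9, 0, 0.5, 0, 0, 0, -1],
    [-8, 0, 0, 0, 0, 0, -1],
    [-4, 0, 0, 0, 0, 0, -1],
    [0, 0, 0, 0, 0, 0, -1]
  ]
}}

```text
t: 7.13
tcp_pos: [0.5327, 0.0699, 0.1546]
tool_rot: [-0.0, 1.0, -0.0, 0.016]
force: [0.9, 0.5, -1.9]
finger_gap: 0.119
```

```bash
python3 -c "
from h import *
goal([.529,.0685,.155],0);snap('side','s5');snap('top','t5');crop('s5',250,60,390,200,5,'c11');crop('t5',200,70,320,190,6,'c12')
goal([.529,.0685,.155],0)"
```

```text
t 7.13 tcp [0.5327 0.0699 0.1546] yaw 0.04 gap 0.119 F [ 0.9  0.5 -1.9] M [ 0.02  0.08 -0.03]
d mm [ 3.6 -1.4 -0.5] rot [-0.0003  0.0328  0.0007] n 0.09578923735749194
t 7.23 tcp [0.5313 0.0699 0.1545] yaw 0.03 gap 0.123 F [ 0.5 -0.5 -0.3] M [0.05 0.07 0.01]
d mm [ 2.3 -1.4 -0.6] rot [-0.0002  0.0312  0.0006] n 0.06645556540167973
```

View pics/c11.png

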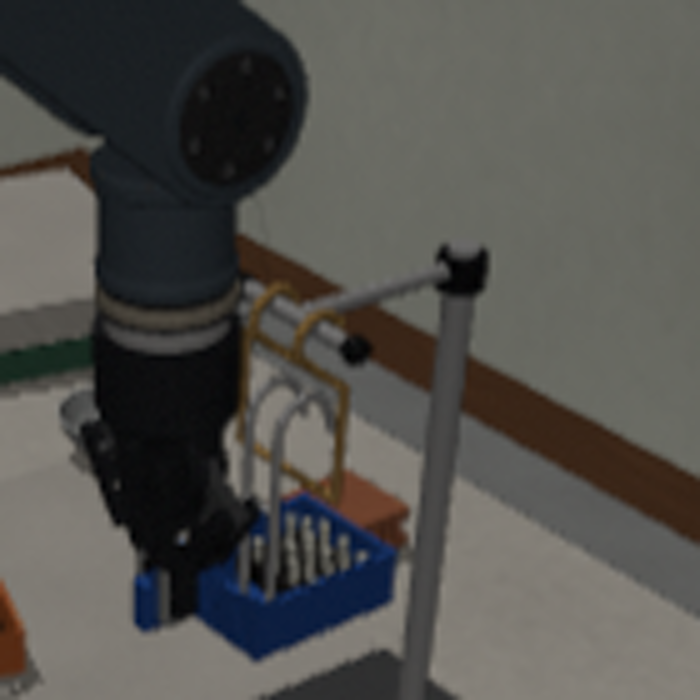

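View pics/c12.png

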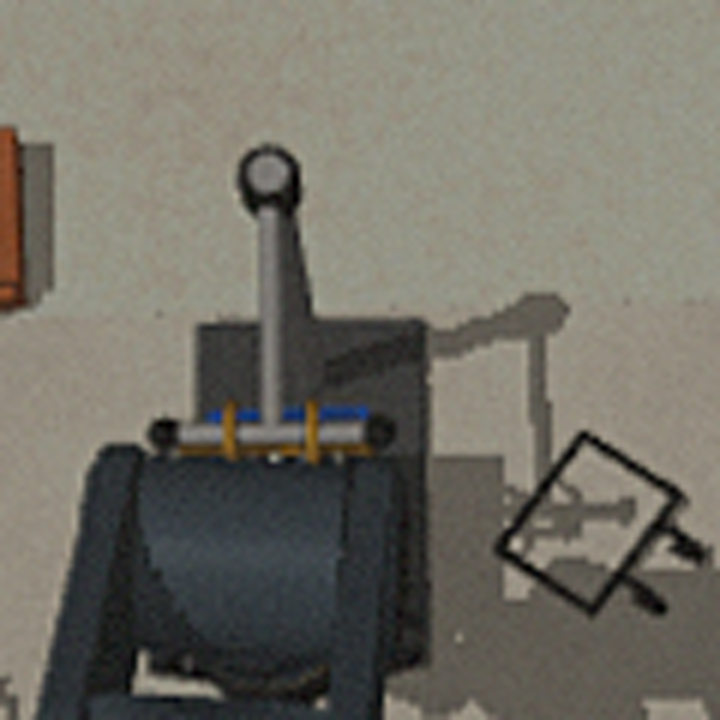

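```bash
python3 - <<'E'
from fit import *
S=load('s5');T=load('t5')
s=lambda c,m:(S,250+(c[0]+.5)/5-.5,60+(c[1]+.5)/5-.5,m)
t=lambda c,m:(T,200+(c[0]+.5)/6-.5,70+(c[1]+.5)/6-.5,m)
fit([s((304,493),(135,40,-1)),s((396,554),(135,-40,-1)),s((329,432),(105,-12,71)),
 t((207,408),(135,40,-1)),t((372,405),(135,-40,-1)),
 s((322,396),(98,-12,99)) , s((135,574),(-16,6,16)),s((270,600),(67,-12,-20))])
crop('s5',290,100,340,190,9,'c13')
E
```

```text
tab [0.5291 0.0696 0.1667] yaw,pitch(+nose down),roll deg [ 0.24 -0.88 -0.02]
hook [0.6126 0.07   0.264 ] tip [0.633  0.07   0.2393]
res [[0.2, 0.2], [0.1, -0.2], [0.3, 0.6], [0.3, 0.2], [-0.5, -0.2], [0.4, -0.8], [-0.9, 0.6], [-0.2, -0.4]]
```

View pics/c13.png

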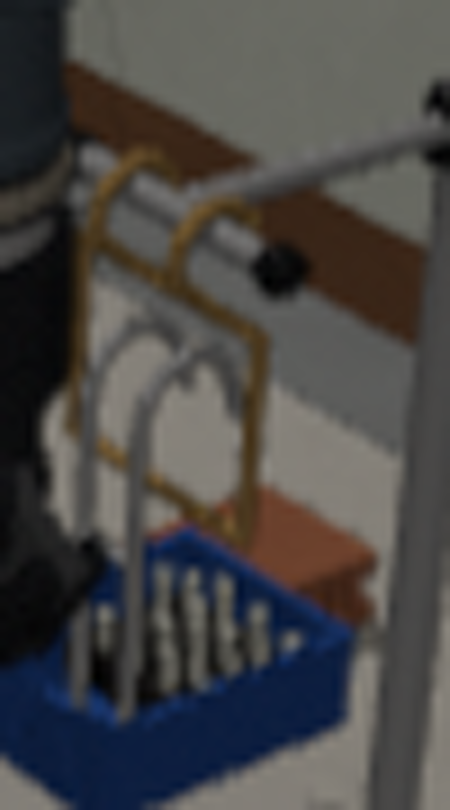

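The hook is through the opening, tips behind the bar (hook x 0.613, bar 0.611, z 0.264). Lowering 34 mm.

Request:
{"name": "servo_tool", "arguments": {
  "motion": [
    [0, 0, 5, 0, 0, 0, -1],
    [0.5, 0, 8, 0, 0, 0, -1],
    [0.5, 0, 8, 0, 0, 0, -1],
    [0, 0, 8, 0, 0, 0, -1],
    [0, 0, 4, 0, 0, 0, -1],
    [0, 0, 0, 0, 0, 0, -1]
  ]
}}

```text
t: 7.73
tcp_pos: [0.5282, 0.0701, 0.1173]
tool_rot: [-0.0, 1.0, 0.0, 0.013]
force: [-0.8, 0.1, -2.1]
finger_gap: 0.118
```

```bash
python3 -c "
from h import *
goal([.529,.0685,.115],0);snap('side','s6');crop('s6',290,100,340,190,9,'c14')
goal([.529,.0685,.115],0)"
```

```text
t 7.73 tcp [0.5282 0.0701 0.1173] yaw 0.03 gap 0.118 F [-0.8  0.1 -2.1] M [ 0.    0.15 -0.03]
d mm [-0.8 -1.6  2.3] rot [0.0001 0.0266 0.0006] n 0.0715406717296316
t 7.78 tcp [0.5281 0.0701 0.1175] yaw 0.04 gap 0.119 F [ 1.2 -0.4 -0.9] M [ 0.06  0.13 -0.  ]
d mm [-0.8 -1.6  2.6] rot [0.0001 0.0265 0.0006] n 0.0761345144058034
```

View pics/c14.png

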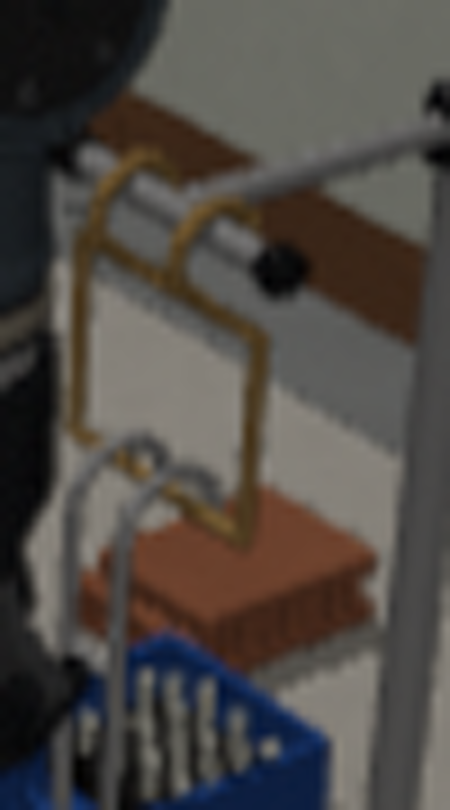

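Bar (crop (190,497)) lies under both arches, a few mm to go.

Request:
{"name": "servo_tool", "arguments": {
  "motion": [
    [0, 0, 1.5, 0, 0, 0, -1],
    [0, 0, 1.5, 0, 0, 0, -1],
    [0, 0, 1, 0, 0, 0, -1],
    [0, 0, 0, 0, 0, 0, -1]
  ]
}}

```text
t: 8.12
tcp_pos: [0.5298, 0.07, 0.114]
tool_rot: [-0.0, 1.0, -0.0, 0.015]
force: [0.1, 0.4, -0.2]
finger_gap: 0.118
```

```bash
python3 -c "
from h import *
goal([.529,.0685,.115],0);snap('side','s7');crop('s7',250,100,350,210,7,'c15')
goal([.529,.0685,.115],0)"
```

```text
t 8.12 tcp [0.5298 0.07   0.114 ] yaw 0.03 gap 0.118 F [ 0.1  0.4 -0.2] M [ 0.01  0.04 -0.02]
d mm [ 0.8 -1.5 -1. ] rot [-0.0002  0.0303  0.0005] n 0.04832651049260743
t 8.17 tcp [0.5298 0.07   0.114 ] yaw 0.03 gap 0.118 F [-0.1  0.1  0.2] M [-0.02  0.06  0.  ]
d mm [ 0.8 -1.5 -1. ] rot [-0.0002  0.0301  0.0005] n 0.04697535674473146
```

View pics/c15.png

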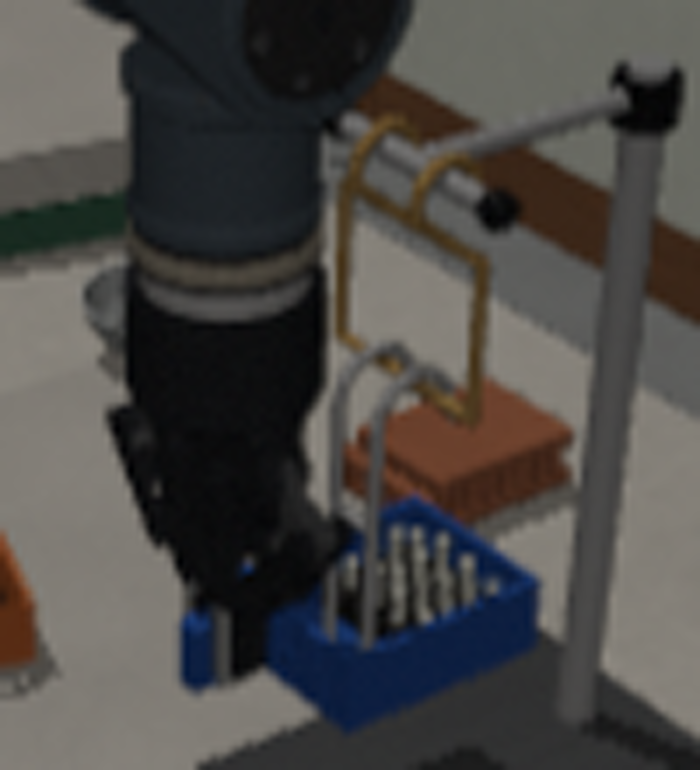

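Force is now ≈0, so the link bears the weight. Relaxing the grip, then opening.

Request:
{"name": "servo_tool", "arguments": {
  "motion": [
    [0, 0, 0.3, 0, 0, 0, -1],
    [0, 0, 0, 0, 0, 0, -1],
    [0, 0, 0, 0, 0, 0, -1]
  ],
  "grip_force": 20
}}

```text
t: 8.42
tcp_pos: [0.5299, 0.07, 0.1142]
tool_rot: [-0.0, 1.0, -0.0, 0.015]
force: [-0.1, 0.7, -0.7]
finger_gap: 0.122
```

Request:
{"name": "servo_tool", "arguments": {
  "motion": [
    [0, 0, 0, 0, 0, 0, -0.6],
    [0, 0, 0, 0, 0, 0, -0.5],
    [0, 0, 0, 0, 0, 0, -0.3],
    [0, 0, 0, 0, 0, 0, 0],
    [0, 0, 0, 0, 0, 0, 0.5],
    [0, 0, 0, 0, 0, 0, 1],
    [0, 0, 0, 0, 0, 0, 1],
    [0, 0, 0, 0, 0, 0, 1]
  ]
}}

```text
t: 9.08
tcp_pos: [0.5306, 0.0699, 0.1149]
tool_rot: [-0.0, 1.0, -0.0, 0.016]
force: [-0.9, -0.1, -0.3]
finger_gap: 0.997
```

```bash
python3 -c "
from h import *
goal([.4,.07,.114],0);snap('side','s8');crop('s8',250,100,350,210,7,'c16')
goal([.4,.07,.114],0)"
```

```text
t 9.08 tcp [0.5306 0.0699 0.1149] yaw 0.04 gap 0.997 F [-0.9 -0.1 -0.3] M [-0.05 -0.03 -0.01]
d mm [ 1.306e+02  1.000e-01 -3.400e+00] rot [-0.0004  0.0328  0.0006] n 3.1864934371949425
t 9.13 tcp [0.5306 0.0699 0.1149] yaw 0.03 gap 0.998 F [ 0.2  1.3 -0.2] M [-0.   -0.   -0.02]
d mm [ 1.306e+02  1.000e-01 -3.400e+00] rot [-0.0004  0.0328  0.0006] n 3.1860803523465506
```

View pics/c16.png

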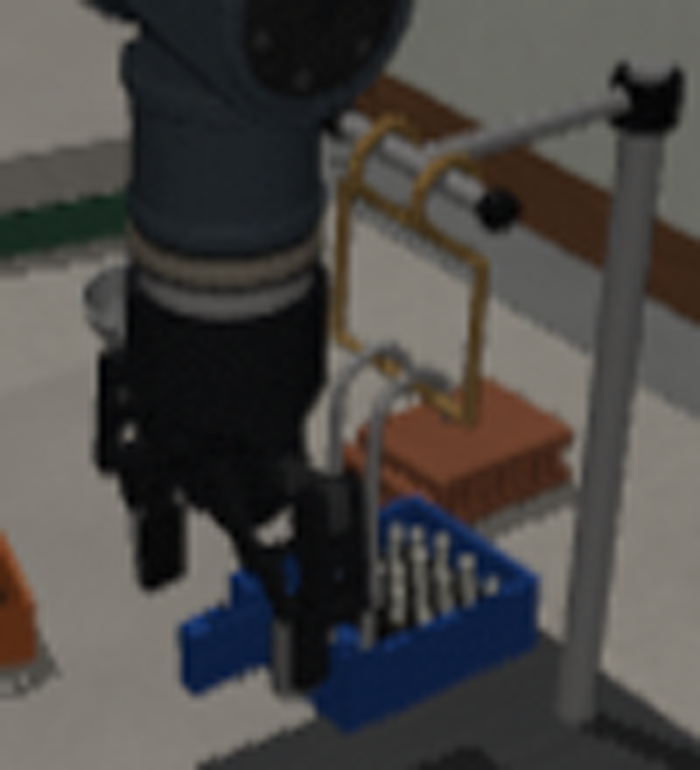

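Released, and the caddy hangs from the bar. Backing straight out along -x.

Request:
{"name": "servo_tool", "arguments": {
  "motion": [
    [4, 0, 0, 0, 0, 0, 1],
    [8, 0, 0, 0, 0, 0, 1],
    [12, 0, 0, 0, 0, 0, 1],
    [15, 0, 0, 0, 0, 0, 1],
    [18, 0, 0, 0, 0, 0, 1],
    [18, 0, 0, 0, 0, 0, 1],
    [18, 0, 0, 0, 0, 0, 1],
    [15, 0, -5, 0, 0, 0, 1],
    [10, 0, -10, 0, 0, 0, 1],
    [3, 0, -10, 0, 0, 0, 1],
    [0, 0, 0, 0, 0, 0, 1]
  ]
}}

```text
t: 10.05
tcp_pos: [0.3945, 0.0706, 0.1353]
tool_rot: [-0.0, 1.0, 0.0, 0.013]
force: [0.3, 0.3, 0.8]
finger_gap: 1.001
```

```bash
python3 -c "
from h import *
goal([.4,.07,.114],0);snap('side','s9');snap('top','t9');crop('s9',230,70,370,210,5,'c17')"
```

```text
t 10.05 tcp [0.3945 0.0706 0.1353] yaw 0.05 gap 1.001 F [0.3 0.3 0.8] M [0.04 0.   0.  ]
d mm [-5.  -0.6 21.5] rot [0.0004 0.0253 0.0009] n 0.538150692583939
```

View pics/c17.png

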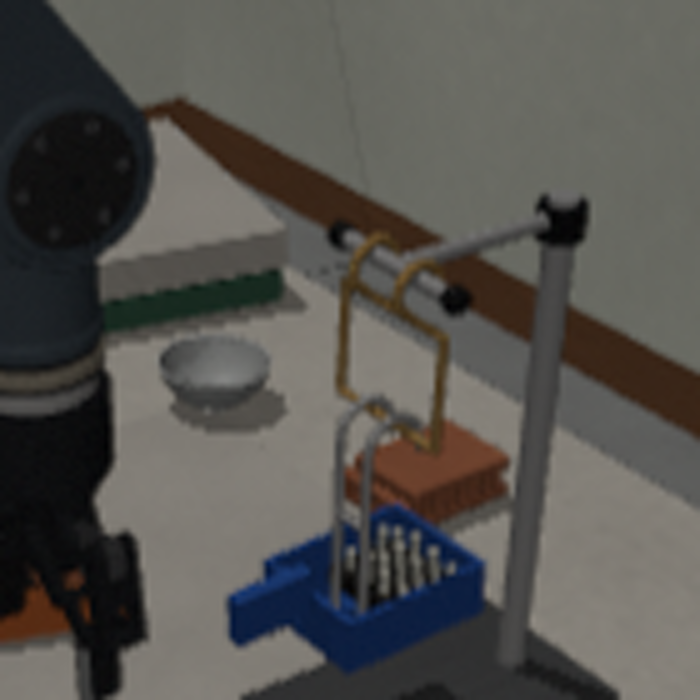

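View pics/t9.png

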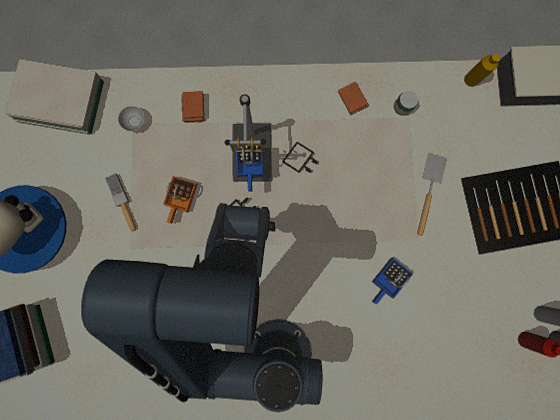

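Hanging free and the arm is clear; the orange caddy is unmoved at top (180,197). I'll wait a second and check level and steadiness.

Request:
{"name": "servo_tool", "arguments": {
  "motion": [
    [0, 0, -3, 0, 0, 0, 1],
    [0, 0, 0, 0, 0, 0, 1],
    [0, 0, 0, 0, 0, 0, 1],
    [0, 0, 0, 0, 0, 0, 1],
    [0, 0, 0, 0, 0, 0, 1],
    [0, 0, 0, 0, 0, 0, 1],
    [0, 0, 0, 0, 0, 0, 1],
    [0, 0, 0, 0, 0, 0, 1],
    [0, 0, 0, 0, 0, 0, 1],
    [0, 0, 0, 0, 0, 0, 1],
    [0, 0, 0, 0, 0, 0, 1],
    [0, 0, 0, 0, 0, 0, 1]
  ]
}}

```text
t: 11.15
tcp_pos: [0.3975, 0.0702, 0.136]
tool_rot: [-0.0, 1.0, 0.0, 0.013]
force: [0.3, 0.3, 0.6]
finger_gap: 0.998
```

```bash
python3 - <<'E'
from fit import *
S=snap('side','s10');a=load('s9')['frame'].astype(int)[90:210,270:350]
print('mean abs diff',abs(a-S['frame'].astype(int)[90:210,270:350]).mean())
s=lambda c,m:(load('s9'),230+(c[0]+.5)/5-.5,70+(c[1]+.5)/5-.5,m)
fit([s((391,506),(135,40,-1)),s((485,566),(135,-40,-1)),s((350,624),(35,-40,-1)),s((230,596),(-16,6,16)),s((360,612),(67,-12,-20)),s((267,558),(35,40,-1)),s((416,422),(105,-12,71))])
crop('s10',230,70,370,210,5,'c18')
E
```

```text
mean abs diff 0.41131944444444446
tab [0.5319 0.0752 0.1196] yaw,pitch(+nose down),roll deg [ 1.48 -1.18 -0.33]
hook [0.6149 0.078  0.2173] tip [0.6354 0.0784 0.1927]
res [[0.4, -0.2], [-0.2, -0.6], [0.2, 0.0], [-0.5, -0.4], [0.3, -0.5], [-0.9, 0.7], [0.5, 6.0]]
```

View pics/c18.png

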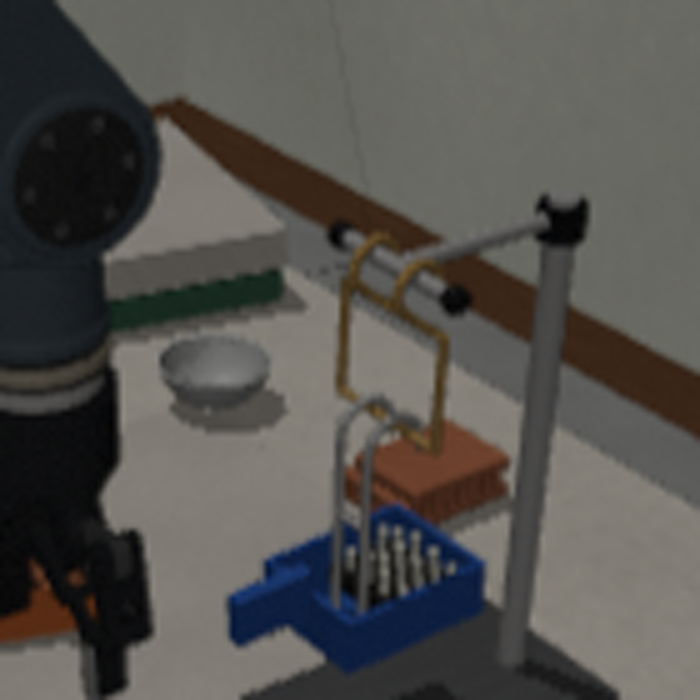

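```bash
python3 -c "
from station import manip
print(manip.sign_off())"
```

```text
the job is handed in; nothing more can be done
None
```

The blue caddy, the left one of the two look-alikes, now hangs by its double hook from the lower bar of the brass link, and the link is still on the stand. I handed the job in at about 11 s of the 46 s allowed. I gripped the tab at 110 N and put both hook tips through the link from the robot's side. I then lowered it until the wrist force read about zero, opened the jaws and backed out about 135 mm.

**Last checks:**
- **Steadiness:** side pictures about 1 s apart show no visible movement of the caddy or link.
- **Level:** the fitted tilt is about -1.2° pitch and -0.3° roll, about as fine as I could measure.
- **Orange caddy:** it still stands where it was, judged by eye in the top view.
- **Robot contact:** nothing is touching, with wrist force under 1 N.

**A disagreement:** in the final fit, one point, the near hook tip, was off by 6 px. I took this for a misread, since the tip is partly hidden by the bar in that view. That fit also put the hook's inside top about 6 mm lower than the bar top and about 9 mm to the left of the bar's middle; I did not refit it. The pictures show both wires over the bar.

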